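# Stop the belt sander and hook out a jammed lath

## Task

A short lath has jammed inside the belt sander's lath guide. Stop the sander by pressing its long stop bar right down near the middle so that both ends go down evenly, let it spring back, then take the hooked pick from its rest, hook it behind the lath through the slot and drag the lath back out until it lies flat on the infeed shelf, wholly off the belt. Hang the pick back in its notches and leave the awl and everything else on the bench where it is.

Things in the scene. Friction and masses are not known exactly. Their poses are not given: they have to be found in the camera images.
- sander: Green bench belt sander, fixed, at a different place and yaw each time. Origin: middle of its underside. Own axes: -x its front (stop bar side), y along the 100 mm wide belt, whose top is 120 mm high and flat from y = -140 to 140 mm. Drive hood at y = 105 to 190, x = -60 to 60 mm, 148 mm high. Motor behind: x = 66 to 195, y = 75 to 185 mm, 135 mm high. The rest is lower than the lath guide.
- guide_mouth (a point): Middle of the open mouth of the lath guide, on the belt (sander x = 0, y = -100, z = 120 mm). The guide is two steel bars over the belt with a channel 36 mm wide and 22 mm high between them. Their inward lips leave an open slot 18 mm wide above the channel's centre line, all along the guide. Tops 146 mm high, outer sides 48 mm from the centre line.
- guide_end (a point): Middle of the guide's far end, on the belt (sander x = 0, y = 95 mm). The bars end here, 10 mm before the drive hood, which closes the way out. Channel and slot run straight from the mouth to here.
- shelf (a point): Middle of the infeed shelf's top face (sander x = 0, y = -242, z = 119 mm). Flat steel plate without rims, 110 mm wide and 140 mm long along the sander's y: it ends at y = -172 mm, close to the belt's end roller, and at y = -312 mm. The belt curves down round that roller (28 mm radius) beyond y = -140 mm.
- stop_bar (a joint): Stop bar: aluminium flap 300 mm long (along sander y), 58 mm wide, on the sander's front. Hinged along its rear edge (sander x = -71, z = 98 mm); flat top 102 mm high. Value: hinge angle, rad, 0 = up, 0.33 = right down on its stop. Pressed 35 mm in front of the hinge it takes about 2.5 N to start and 9 N to go right down, 11 mm lower. Springs back when let go; the sander stays stopped.
- stop_bar_skew (a joint): How crooked the stop bar stands, rad: 0 = ends level, positive = its left (sander +y) end higher, at most 0.06 either way. It gives by 0.1 rad per N m, so pressing off the middle drives the near end down first.
- bar_end_left (a point): Point on the stop bar's top face at its left (sander +y) end, 35 mm in front of the hinge, on the flat part. The place to press is midway between the two end points.
- bar_end_right (a point): The same point at the stop bar's right (sander -y) end, 300 mm from the other.
- lath: Light wood lath 85 x 30 x 14 mm with two small holes, 30 to 60 g, flat on the belt inside the guide, under the lips, seen through the slot. Origin: middle of its underside. x runs along its length and points to the drive hood end of the guide; its ends are at x = -42.5 and 42.5 mm. At the start its far (+x) end is at sander y = 17 to 63 mm, with free channel behind it.
- pick: Hooked pick, 120 to 170 g: dark wood handle 18 wide, 20 high, from x = -60 to 44 mm, then a 7 mm round steel shank that at x = 125 mm bends square down into a straight hook reaching 60 mm below the axis. Origin on the handle's axis, the place to grip; x towards the hook, z up. It lies level in one notch pair of the rest, hook hanging down in front; at the origin the handle is free on both sides and below.
- pick_tip (a point): Lower end of the pick's hook, 125 mm ahead of and 60 mm below the pick's origin; the hook is 7 mm thick.
- awl: Bystander beside the pick in the same rest, 80 mm from it: an awl with the same handle but a straight pointed shank, no hook. Origin on the handle's axis, x towards the point. Leave it. Which tool is in which notch pair changes.
- rack: Plywood tool rest, fixed. Base 165 x 170 x 14 mm; origin under it on the bench. Two boards 12 mm thick stand across it: at x = -45 mm (104 mm high, notches 26 wide with floor at 90 mm, for handles) and x = 85 mm (112 mm high, notches 16 wide with floor at 97 mm, for shanks). Notch pairs at y = 40 and -40 mm; a tool lies along x, origin within 8 mm of x = 0, axis 100 mm high, shank to +x.
- glue_gun: Bystander: glue gun lying on its side, about 215 x 150 mm, 35 mm high, origin under its barrel.
- pencil_pot: Bystander: white pot of pencils, 76 mm across, pencils up to 170 mm high and leaning out to 35 mm from the axis; origin under its middle.
- glue_bottle: Bystander: white glue bottle, 60 mm across, 190 mm high, origin under its middle.
- try_square: Bystander: try square lying flat, 165 x 110 mm, 20 mm high, origin under the middle of its stock.
- mallet: Bystander: wooden mallet lying down, 270 mm long, head 120 mm wide and 65 mm high at its +x end; origin on the bench, under the handle, 100 mm from the head's middle.
- g_clamp: Bystander: steel G-clamp lying flat, about 100 x 175 mm, 18 mm high, origin at the open side of its jaws.
- panel_stack: Bystander: loose stack of card and plywood panels, 150 x 100 mm, 24 mm high, origin under its middle.
- push_block: Bystander: wooden push block 130 x 70 mm, 67 mm high, origin under its middle.

How it is judged (in metres and radians):
On the way, in this order (a step that is already met when the one before it is completed fails the run):
1. the stop bar is pressed right down (at least 0.26 of 0.33 rad) with both ends within 6 mm of each other, for 0.2 s (value of joint stop_bar above 0.26 rad and value of joint stop_bar_skew between -0.02 and 0.02 rad), for 0.2 s.
2. the pick's hook is down through the slot, behind the far end of the lath, while the bar is back up (value of joint stop_bar below 0.06 rad and x of pick_tip in the frame of lath between 0.0425 and 0.1 m and y of pick_tip in the frame of lath between -0.02 and 0.02 m and z of pick_tip in the frame of lath below 0.014 m), for 0.1 s.
3. the lath lies on the infeed shelf, wholly off the belt (y of lath in the frame of sander between -0.305 and -0.213 m and x of lath in the frame of sander between -0.05 and 0.05 m and z of lath in the frame of sander between 0.115 and 0.124 m and angle between lath's own z axis and vertical below 0.08 rad), for 0.1 s.
At the end, for the whole second after the job is handed in: The lath lies flat and still on the infeed shelf, wholly off the belt, its middle 213 to 305 mm along the belt from the sander's origin; the pick lies still in a notch pair of its rest, hook forward, within 25 mm lengthwise; the stop bar is back up (under 0.06 rad); the awl has moved under 20 mm (all of step 3 and x of pick in the frame of rack between -0.025 and 0.025 m and z of pick in the frame of rack between 0.094 and 0.106 m and angle between pick's own z axis and vertical below 0.15 rad and x of pick_tip in the frame of rack above 0.09 m and (y of pick in the frame of rack between -0.05 and -0.03 m or y of pick in the frame of rack between 0.03 and 0.05 m) and value of joint stop_bar below 0.06 rad and linear speed of each of lath, pick below 0.02 m/s and distance of awl from where it was at the start of the episode below 0.02 m); the robot touches nothing.
It fails at once if the awl is moved more than 20 mm (distance of awl from where it was at the start of the episode above 0.02 m).
It fails at once if another bystander is moved more than 30 mm (distance of any of glue_gun, pencil_pot, glue_bottle, try_square, mallet, g_clamp, panel_stack, push_block from where it was at the start of the episode above 0.03 m).
It also fails if it takes over 69 s, if anything falls off the work surface, if the arm or the gripper's body presses on something with over 40 N, if the wrist force passes 120 N, or if a joint passes its speed limit or range.

## Robot

A 6-joint arm with a two-finger parallel gripper is mounted at the origin on the work surface. World frame = base frame: x ahead of the robot, y to its left, z up, the work surface at z = 0. Lengths are in mm, angles in rad, forces in N, time in s.
With the tool pointing down it reaches from about 350 to 875 mm from the base axis. Payload 4.2 kg.
Tool frame: the origin (TCP) lies midway between the tips of the shut fingers; the grasp point (between the pads) lies 19 mm behind it; z points along the fingers, y is the line along which they close (so a half turn about z gives the same grasp; the last joint's range is limited). The gripper opens to 85 mm and grips with 20 to 120 N. Pads are 22 mm wide; open, the fingers measure 114 mm over their backs; the gripper's body (76 mm by 85 mm) begins 54 mm behind the grasp point. The pads swing forward as they close: fully open they stand 13 mm farther back than shut.
Start: joints at [-1.065, 0.385, 0.008, 0, -1.194, -0.259], TCP at [152.706, -606.036, 231.312] pointing down, gripper open.
Joint ranges: [-3.14, 3.14], [-1.21, 2.06], [-1.07, 1.41], [-3.16, 2.05], [-2.99, -0.16], [-3.1, 3.1]. Speed limits (rad/s): [2.79, 2.79, 3.14, 3.14, 3.14, 3.14].

## Interface

Orientations are given as a unit quaternion [x, y, z, w].
In Python, from bench import arm gives the robot as it stands.
- The arm moves only by the tool send_rows, never from a script. Its argument "targets" is a list of rows, each an object of numbers: "gripper": the gripper command: -1 is fully open, 1 is shut, values between are in proportion; "x", "y", "z": the shift along the tool's x, y, z in cm; "ax", "ay", "az": the turn, a rotation vector about the tool's x, y, z in degrees. A call has 1 to 5 rows; each row shifts and turns the commanded pose from where the row before left it, along the tool's axes as they then stand; what a row does not reach is not made up. A row lasts 1/12 s, in which the tool goes at most 41.7 mm and 7.16 degrees, less where a joint would pass 70% of its speed; a pose out of reach is approached as far as the arm can. A call is refused whole if a number of a shift passes 4.17 or a number of a turn 7.16, either way. A call with a gripper value outside its range is refused whole. The fingers move at their own pace and stop on an object; the grip force is fixed at half the most. Time passes only in rows, so rows that do not move let the fingers close. It gives the time, the measured TCP pose, the force, the opening and the grip force at its end, in the units of the state.
- arm.read_state(): the state, without advancing time (a new reading comes with each control period).
- arm.get_image(name): name is "side" or "top"; returns (picture, depth): 480x640x3 uint8, red, green, blue; 480x640 float32, mm along the optical axis (not along the pixel's ray), 0 where there is no reading.
- arm.camera_model(name): a dict with "fx", "fy", "cx", "cy" (pixels), "distortion" ([k1, k2, p1, p2, k3] as OpenCV has them; the pictures are not rectified), "cam_to_world" (4x4, takes a point from camera to world coordinates). Camera axes: x right, y down, z forward; pixel columns grow to the right and rows downward; lengths in mm; the calibration is good to about 2 mm. A picture is of the moment at which its call begins. camera_model takes no time and is no camera call.
- arm.job_done(): hands the job in; it is judged then, once.
Trained networks look in the newest picture that a camera, given by its name, has taken for a name from the list of things; names that differ only in an ending like _2 or _b are one class to them, and where a whole thing is asked for, a point or a joint stands for the part that bears it (a point fixed in the world has none). Each returns a list of dicts, best first, with "score" (0 to 1); they miss things now and then, are a little off and sometimes report something else, mostly with a low value. They report only what shows in the picture. A call takes as long as a camera call.
- arm.boxes_of(camera, thing): "rect" ([left, top, width, height] in pixels, round what is visible of it).
The state is a dict: "clock": time; "joints": joint angles; "joint_vel": joint speeds; "joint_efforts": joint torques, N m; "position": TCP position; "ee_rot": TCP orientation; "contact_force": force on the tool from outside, world axes, zero at the start; "wrist_torque": the same for the moment, N m; "gripper_width": finger opening in mm; "grasp_force": force on a finger pad.
Only numpy, scipy, OpenCV 4.12 (cv2) and the standard library are available. Lean on these libraries where they do the work, as an engineer would, in place of code of your own. Each camera call takes 0.05 s, during which the arm holds its last target. There are 200 camera calls.

## Working session

There is one attempt and no reset: what is moved stays moved. The work goes in short steps, Python scripts to look and compute and a tool call to move; the robot and the scene stay as the last step left them, time stands still between calls to the robot, and variables do not carry over. Pictures are saved under pics/ and viewed, at most 10 in all, crops included, and the job is handed in when it is done.

Besides the shell and the picture viewer there is one more tool, called as a command line: name --argument value ..., lists and objects as JSON in quotes. send_rows: Moves the arm, as the interface text tells. Its arguments: {"type":"object","properties":{"targets":{"type":"array"}},"required":["targets"]}

```bash
mkdir -p pics; ls; cat > h.py <<'E'
import numpy as np, cv2
from bench import arm
from scipy.spatial.transform import Rotation as R
def world(cam,u,v,d):
    m=arm.camera_model(cam);K=np.array([[m['fx'],0,m['cx']],[0,m['fy'],m['cy']],[0,0,1]])
    p=cv2.undistortPoints(np.array([[[u,v]]],float),K,np.array(m['distortion'])).ravel()
    return (np.array(m['cam_to_world'])@[p[0]*d,p[1]*d,d,1])[:3]
def cloud(cam,depth):
    m=arm.camera_model(cam);K=np.array([[m['fx'],0,m['cx']],[0,m['fy'],m['cy']],[0,0,1]])
    g=np.dstack(np.meshgrid(np.arange(640),np.arange(480))).reshape(-1,1,2).astype(float)
    p=cv2.undistortPoints(g,K,np.array(m['distortion'])).reshape(480,640,2)
    P=np.dstack([p*depth[...,None],depth,np.ones_like(depth)])@np.array(m['cam_to_world']).T
    P=P[...,:3];P[depth==0]=np.nan
    return P
E
python3 - <<'E'
from h import *
for c in('top','side'):
    i,d=arm.get_image(c);np.savez(f'{c}0.npz',i=i,d=d);cv2.imwrite(f'pics/{c}0.png',i[...,::-1])
    m=arm.camera_model(c);print(c,m['fx'],np.round(m['cam_to_world'],2).tolist())
    for t in['sander','stop_bar','lath','pick','awl','rack','pencil_pot','glue_bottle','mallet','push_block']:
        print(t,[(np.round(b['rect']).tolist(),round(b['score'],2)) for b in arm.boxes_of(c,t)[:2]])
print(arm.read_state())
E
```

```text
pics
top 548.3330246981847 [[-0.03, -0.98, 0.18, 312.74], [-1.0, 0.02, -0.01, -72.58], [0.01, -0.18, -0.98, 1492.21], [0.0, 0.0, 0.0, 1.0]]
sander [([219.0, 177.0, 203.0, 130.0], 0.95)]
stop_bar [([246.0, 261.0, 120.0, 39.0], 0.67), ([244.0, 259.0, 120.0, 41.0], 0.61)]
lath [([270.0, 235.0, 34.0, 11.0], 0.57), ([216.0, 174.0, 206.0, 132.0], 0.47)]
pick [([136.0, 234.0, 13.0, 72.0], 0.92)]
awl [([166.0, 228.0, 11.0, 78.0], 0.58), ([216.0, 177.0, 204.0, 126.0], 0.46)]
rack [([120.0, 243.0, 76.0, 68.0], 0.94), ([166.0, 331.0, 41.0, 33.0], 0.19)]
pencil_pot [([168.0, 332.0, 39.0, 35.0], 0.68)]
glue_bottle []
mallet [([465.0, 201.0, 51.0, 99.0], 0.57), ([462.0, 299.0, 50.0, 54.0], 0.3)]
push_block [([301.0, 148.0, 49.0, 30.0], 0.62)]
side 519.7154315509428 [[-0.92, -0.29, 0.27, 207.09], [-0.39, 0.67, -0.63, 688.04], [0.0, -0.68, -0.73, 985.6], [0.0, 0.0, 0.0, 1.0]]
sander [([193.0, 155.0, 174.0, 200.0], 0.87), ([198.0, 343.0, 121.0, 137.0], 0.15)]
stop_bar [([320.0, 208.0, 46.0, 105.0], 0.84), ([284.0, 152.0, 29.0, 23.0], 0.52)]
lath [([295.0, 230.0, 13.0, 31.0], 0.53)]
pick [([199.0, 394
[... 487 characters left out ...]
00,  3.84685390e-01,  7.88457480e-03, -1.24955129e-05,
       -1.19400214e+00, -2.58612384e-01]), 'joint_vel': array([ 6.43952328e-04, -3.20790579e-04, -5.24513079e-04,  3.89880682e-04,
        6.31409017e-04, -7.52133216e-05]), 'joint_efforts': array([ 1.78778600e-04, -3.92098224e+01,  1.88617963e+01,  4.19091627e+00,
       -3.63865975e-04, -8.09529638e-06]), 'position': array([ 152.72054842, -606.02243817,  231.31299709]), 'ee_rot': array([-1.23089973e-01,  9.92395515e-01,  5.23925328e-06,  4.15588259e-06]), 'contact_force': array([-0.28582727,  0.04838486, -0.30595466]), 'wrist_torque': array([-0.03490449, -0.01474333,  0.01966055]), 'grasp_force': 0.0, 'gripper_width': 85.2517242965902}
```

View pics/top0.png

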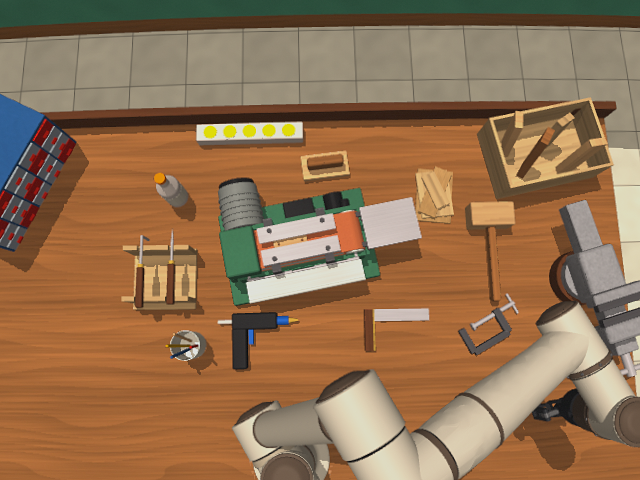

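View pics/side0.png

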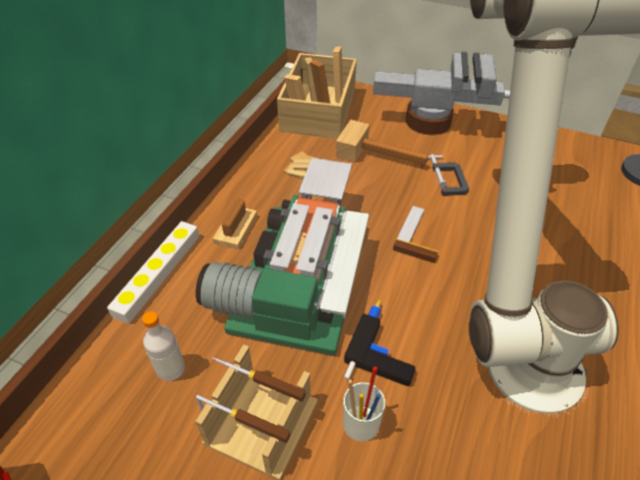

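The top view shows the stop bar on the robot-facing side of the sander at about (305,281), and the shelf at about (390,223). The lath shows in the slot at about (287,240). The pick, with its hooked end near (142,240), is the left tool in the rack, and the awl is at (171,265). The side view agrees.

```bash
cat > fit.py <<'E'
from h import *
def rect(P,mask):
    q=P[mask][:,:2].astype(np.float32)
    n,l,s,c=cv2.connectedComponentsWithStats(mask.astype(np.uint8))
    k=1+np.argmax(s[1:,4]);mk=l==k;q=P[mk]
    r=cv2.minAreaRect(q[:,:2].astype(np.float32))
    return np.round(r[0],1),np.round(r[1],1),round(r[2],2),len(q),np.round(np.median(q[:,2]),1), s[k]
for c in('top','side'):
    z=np.load(c+'0.npz');P=cloud(c,z['d']);i=z['i'].astype(int);Z=P[...,2]
    X,Y=P[...,0],P[...,1]
    roi=(X>300)&(X<900)&(Y>-500)&(Y<250)
    sat=i.max(2)-i.min(2)
    white=(sat<40)&(i.min(2)>110)
    print(c)
    print('bar',rect(P,roi&white&(abs(Z-102)<9)))
    print('shelf',rect(P,roi&white&(abs(Z-119)<6)&(Y<-200 )))
    print('guide',rect(P,roi&(sat<60)&(abs(Z-146)<6)))
    rk=(X>300)&(X<800)&(Y>120)&(Y<450)
    for b in('rack','pick','awl'):
        pass
    print('rackbase',rect(P,rk&(abs(Z-14)<5)))
    m=rk&(abs(Z-108)<6)
    print('tools', [ (np.round(np.mean(P[l==k],0),1).tolist(),(l==k).sum()) for n,l in [cv2.connectedComponents(m.astype(np.uint8))] for k in range(1,n) if (l==k).sum()>8])
    for nm,b in {'top':{'pick':[136,234,13,72],'awl':[166,228,11,78]},'side':{'pick':[199,394,89,49],'awl':[216,361,93,37]}}[c].items():
        l,t,w,h=b;s=np.s_[t:t+h,l:l+w];q=P[s].reshape(-1,3);ii=i[s].reshape(-1,3)
        dark=(q[:,2]>101)&(q[:,2]<116)&(ii.max(1)<120)&(ii[:,0]>ii[:,2]+20)
        q=q[dark];r=cv2.minAreaRect(q[:,:2].astype(np.float32));print(nm,r,np.round(np.percentile(q[:,2],[10,50,90])),len(q))
E
python3 fit.py
python3 - <<'E'
import cv2
a=cv2.imread('pics/top0.png')[170:320,110:430];b=cv2.imread('pics/side0.png')[330:480,180:400]
cv2.imwrite('pics/c1.png',cv2.resize(a,None,fx=2.5,fy=2.5,interpolation=cv2.INTER_CUBIC))
E
```

```text
top
bar (array([463.8, -48. ]), array([ 74.9, 300.7]), 10.62, 2750, np.float64(102.4), array([ 246,  251,  120,   52, 2750], dtype=int32))
shelf (array([ 597.2, -270. ]), array([110.1, 140.3]), 10.27, 2118, np.float64(119.2), array([ 363,  197,   58,   52, 2118], dtype=int32))
guide (array([527.7, 113.1]), array([121.4,  85.9]), 10.26, 1455, np.float64(147.9), array([ 219,  226,   42,   52, 1455], dtype=int32))
rackbase (array([487.3, 360.7]), array([ 78.7, 112.9]), 88.85, 882, np.float64(14.6), array([142, 255,  29,  42, 882], dtype=int32))
tools [([700.8, 280.5, 107.8], np.int64(26)), ([709.7, 166.0, 109.0], np.int64(15)), ([692.0, 168.7, 109.4], np.int64(12)), ([635.3, 160.1, 108.8], np.int64(79)), ([552.3, 275.8, 108.5], np.int64(87)), ([549.7, 348.0, 108.8], np.int64(141)), ([548.4, 398.3, 109.9], np.int64(65)), ([533.1, 292.9, 103.5], np.int64(12)), ([450.2, 301.2, 108.4], np.int64(357)), ([448.5, 373.1, 109.2], np.int64(282)), ([420.0, 404.9, 105.7], np.int64(48)), ([417.0, 265.7, 105.3], np.int64(54))]
pick ((476.452880859375, 373.7453308105469), (31.361541748046875, 149.9901
[... 609 characters left out ...]
y([477.7, 334.4]), array([170.5, 165.9]), 89.28, 2704, np.float64(13.2), array([ 202,  394,  116,   85, 2704], dtype=int32))
tools [([648.9, 160.0, 108.3], np.int64(362)), ([516.3, 152.6, 107.9], np.int64(203)), ([691.5, 320.1, 107.9], np.int64(115)), ([546.1, 268.1, 110.1], np.int64(147)), ([548.4, 329.3, 109.2], np.int64(310)), ([462.6, 342.7, 107.6], np.int64(1828)), ([318.5, 267.3, 107.3], np.int64(15)), ([418.7, 404.9, 103.6], np.int64(113))]
pick ((469.49151611328125, 386.7723388671875), (65.69720458984375, 148.37474060058594), 88.69684600830078) [103. 108. 110.] 335
awl ((472.4776611328125, 319.677734375), (80.94141387939453, 140.6680145263672), 89.16395568847656) [103. 108. 111.] 329
```

View pics/c1.png

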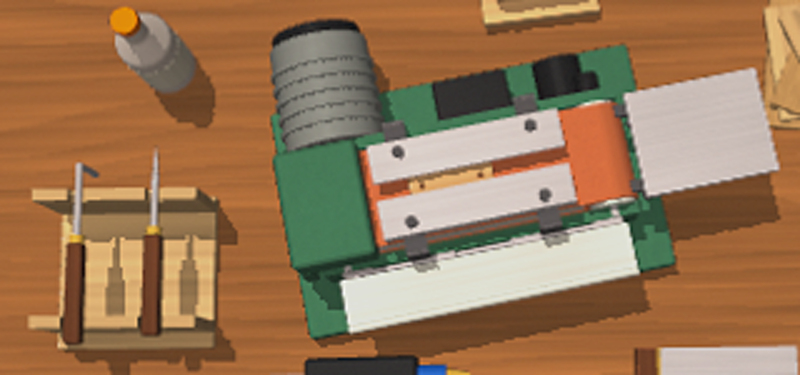

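The crop matches: the lath in the slot runs from about crop u=408 to 492, the pick is the left tool, and its hook top is at (80,165). The sander fits as O≈(553.4,-31.7) with yaw≈10.35°, and the shelf and hood both agree. Next I refine the tools and the lath.

```bash
cat >> h.py <<'E'
TH=np.radians(10.35);O=np.array([553.4,-31.7]);SR=np.array([[np.cos(TH),-np.sin(TH)],[np.sin(TH),np.cos(TH)]])
def s2w(x,y): return O+SR@[x,y]
def w2s(p): return SR.T@(np.asarray(p)[:2]-O)
def go(x,y,z,yaw=None):
    "delta in tool axes (cm) to world target; yaw = wanted direction (deg) of tool -x axis in world"
    s=arm.read_state();r=R.from_quat(s['ee_rot']);d=r.inv().apply(np.array([x,y,z])-s['position'])/10
    a=r.apply([-1,0,0]);cur=np.degrees(np.arctan2(a[1],a[0]))
    print('t',s['clock'],'pos',s['position'].round(1),'yaw',round(cur,2),'delta cm',d.round(2),'norm',np.linalg.norm(d).round(1),'az',None if yaw is None else round(-(yaw-cur),1),'w',round(s['gripper_width'],1),'F',s['contact_force'].round(1))
def ray(cam,u,v,z):
    C=np.array(arm.camera_model(cam)['cam_to_world'])[:3,3];w=world(cam,u,v,1000)-C
    return C+w*(z-C[2])/w[2]
E
python3 - <<'E'
from h import *
B={'top':{'pick':[134,262,14,50],'awl':[162,258,16,52]},'side':{'pick':[199,394,95,52],'awl':[216,361,96,42]}}
for c in B:
    z=np.load(c+'0.npz');P=cloud(c,z['d']);i=z['i'].astype(int)
    for n,(l,t,w,h) in B[c].items():
        s=np.s_[t:t+h,l:l+w];q=P[s].reshape(-1,3);ii=i[s].reshape(-1,3)
        m=(q[:,2]>99)&(q[:,2]<118)&(ii[:,0]<130)&(ii[:,0]>1.6*ii[:,2]);q=q[m]
        f=cv2.fitLine(q[:,:2].astype(np.float32),cv2.DIST_HUBER,0,.01,.01).ravel()
        a=(q[:,:2]-f[2:])@f[:2];print(c,n,len(q),f.round(3),'span',np.round(np.percentile(a,[0,2,98,100])),'ctr',np.round(q.mean(0),1))
    # lath: in guide frame
    S=(P[...,:2]-O)@SR;m=(abs(S[...,0])<8)&(S[...,1]>-95)&(S[...,1]<93)&(P[...,2]<142)&(P[...,2]>110)
    zz=P[...,2][m];y=S[...,1][m]
    for b in range(-90,95,10):
        k=(y>=b)&(y<b+10)
        if k.sum(): print(b,k.sum(),round(np.median(zz[k]),1),np.median(i[m][k],0))
E
```

```text
top pick 309 [ 1.00000e+00 -1.80000e-02  4.47502e+02  3.72055e+02] span [-51. -48.  49.  57.] ctr [445.9 372.6 109.1]
top awl 321 [ 9.99000e-01 -3.40000e-02  4.53449e+02  2.92630e+02] span [-51. -49.  51.  59.] ctr [452.7 293.  109.4]
-90 17 121.2 [140.  73.  45.]
-80 17 119.4 [140.  74.  46.]
-70 18 120.5 [150.   77.5  46.5]
-60 18 121.8 [138.  72.  45.]
-50 18 122.1 [147.   77.   47.5]
-40 16 120.7 [138.  73.  46.]
-30 19 127.6 [203. 116.  73.]
-20 23 133.1 [199. 144.  91.]
-10 22 133.1 [219.5 165.  105. ]
0 22 132.5 [220.5 169.  106.5]
10 21 133.4 [222. 168. 108.]
20 22 133.5 [222.  168.5 107. ]
30 20 135.4 [221.5 171.  109.5]
40 21 133.7 [175. 132.  86.]
50 22 133.6 [221.  167.5 104.5]
60 16 119.9 [165.  103.   57.5]
70 17 120.6 [152.  77.  46.]
80 17 120.4 [140.  73.  45.]
90 6 119.2 [208.  104.5  59. ]
side pick 692 [9.99000e-01 4.20000e-02 4.46398e+02 3.77828e+02] span [-52. -50.  98. 103.] ctr [450.6 376.8 107.6]
side awl 622 [9.97000e-01 7.50000e-02 4.56051e+02 2.98488e+02] span [-54. -53.  90.  95.] ctr [460.3 299.7 107.5]
-90 14 120.0 [156.5  86.5  56. ]
-80 15 119.6 [171.  94.  59.]
-70 12 120.0 [163.5  90.5  57.5]
-60 14 120.6 [162.5  90.   58. ]
-50 15 120.8 [177.  97.  61.]
-40 5 120.9 [178. 115.  72.]
-30 9 132.2 [220. 160. 104.]
-20 20 133.2 [211.5 160.  101. ]
-10 22 133.5 [226.5 179.  112.5]
0 18 133.3 [233.  190.5 118.5]
10 19 132.8 [233. 189. 118.]
20 21 133.3 [232. 189. 118.]
30 23 133.3 [232. 189. 118.]
40 24 132.7 [214.  163.5 101.5]
50 33 131.7 [199. 153.  97.]
60 26 120.9 [154.  112.5  73.5]
70 18 120.0 [200.  111.   67.5]
80 12 120.8 [187.  107.5  64. ]
```

send_rows --targets '[{"gripper": 1, "z": -2, "x": -3}, {"gripper": 1, "x": -2.5, "y": 3}, {"gripper": 1, "x": -2.5, "y": 3}, {"gripper": 1, "x": -2.5, "y": 3}, {"gripper": 1, "x": -2.5, "y": 3}]'

```text
$.targets[0]: bad value
```

send_rows --targets '[{"gripper": 1, "x": -3, "y": 0, "z": -2, "ax": 0, "ay": 0, "az": 0}, {"gripper": 1, "x": -2.5, "y": 3, "z": 0, "ax": 0, "ay": 0, "az": 0}, {"gripper": 1, "x": -2.5, "y": 3, "z": 0, "ax": 0, "ay": 0, "az": 0}, {"gripper": 1, "x": -2.5, "y": 3, "z": 0, "ax": 0, "ay": 0, "az": 0}, {"gripper": 1, "x": -2.5, "y": 3, "z": 0, "ax": 0, "ay": 0, "az": 0}]'

```text
clock: 1.52
position: [249.9, -456.4, 251.3]
ee_rot: [-0.123, 0.992, -0.0, 0.0]
contact_force: [1.0, 0.9, -0.6]
gripper_width: 25.7
grasp_force: 0.0
```

```bash
python3 -c "
from h import *
go(449,-50.7,140,10.35)"
```

```text
t 1.5167 pos [ 249.9 -456.4  251.3] yaw 14.1 delta cm [-29.19  34.5   11.13] norm 46.5 az 3.8 w 25.7 F [ 1.   0.9 -0.6]
```

send_rows --targets '[{"gripper": 1, "x": -2.5, "y": 3, "z": 0, "ax": 0, "ay": 0, "az": 0.8}, {"gripper": 1, "x": -2.5, "y": 3, "z": 0, "ax": 0, "ay": 0, "az": 0.8}, {"gripper": 1, "x": -2.5, "y": 3, "z": 0, "ax": 0, "ay": 0, "az": 0.8}, {"gripper": 1, "x": -2.5, "y": 3, "z": 0, "ax": 0, "ay": 0, "az": 0.8}, {"gripper": 1, "x": -2.5, "y": 3, "z": 0, "ax": 0, "ay": 0, "az": 0.6}]'

```text
clock: 1.93
position: [339.2, -282.7, 251.7]
ee_rot: [-0.09, 0.996, -0.0, 0.001]
contact_force: [-0.2, -0.1, 0.0]
gripper_width: -0.1
grasp_force: 0.0
```

send_rows --targets '[{"gripper": 1, "x": -2.5, "y": 3, "z": 0.8, "ax": 0, "ay": 0, "az": 0}, {"gripper": 1, "x": -2.5, "y": 3, "z": 0.8, "ax": 0, "ay": 0, "az": 0}, {"gripper": 1, "x": -2.5, "y": 3, "z": 1, "ax": 0, "ay": 0, "az": 0}, {"gripper": 1, "x": -2.5, "y": 3, "z": 1, "ax": 0, "ay": 0, "az": 0}, {"gripper": 1, "x": -2.5, "y": 3, "z": 1, "ax": 0, "ay": 0, "az": 0}]'

```text
clock: 2.35
position: [435.6, -112.5, 205.5]
ee_rot: [-0.09, 0.996, -0.0, 0.001]
contact_force: [0.6, -0.8, -0.3]
gripper_width: -0.1
grasp_force: 0.0
```

```bash
python3 -c "
from h import *
go(449,-50.7,115,10.35)"
```

```text
t 2.35 pos [ 435.6 -112.5  205.5] yaw 10.37 delta cm [-2.42  5.84  9.05] norm 11.0 az 0.0 w -0.1 F [ 0.6 -0.8 -0.3]
```

send_rows --targets '[{"gripper": 1, "x": -0.8, "y": 2, "z": 2.5, "ax": 0, "ay": 0, "az": 0}, {"gripper": 1, "x": -0.8, "y": 2, "z": 2.5, "ax": 0, "ay": 0, "az": 0}, {"gripper": 1, "x": -0.8, "y": 1.8, "z": 2.5, "ax": 0, "ay": 0, "az": 0}, {"gripper": 1, "x": 0, "y": 0, "z": 1.5, "ax": 0, "ay": 0, "az": 0}, {"gripper": 1, "x": 0, "y": 0, "z": 0, "ax": 0, "ay": 0, "az": 0}]'

```text
clock: 2.77
position: [446.0, -52.4, 112.5]
ee_rot: [-0.091, 0.996, -0.0, -0.003]
contact_force: [0.4, -0.2, 0.2]
gripper_width: 0.1
grasp_force: 0.0
```

```bash
python3 -c "
from h import *
go(449,-50.7,92,10.35)"
```

```text
t 2.7667 pos [446.  -52.4 112.5] yaw 10.43 delta cm [-0.34  0.11  2.04] norm 2.1 az 0.1 w 0.1 F [ 0.4 -0.2  0.2]
```

send_rows --targets '[{"gripper": 1, "x": -0.3, "y": 0.1, "z": 0.9, "ax": 0, "ay": 0, "az": 0}, {"gripper": 1, "x": 0, "y": 0, "z": 0.4, "ax": 0, "ay": 0, "az": 0}, {"gripper": 1, "x": 0, "y": 0, "z": 0.4, "ax": 0, "ay": 0, "az": 0}, {"gripper": 1, "x": 0, "y": 0, "z": 0.2, "ax": 0, "ay": 0, "az": 0}, {"gripper": 1, "x": 0, "y": 0, "z": 0.1, "ax": 0, "ay": 0, "az": 0}]'

```text
clock: 3.18
position: [451.7, -51.7, 96.6]
ee_rot: [-0.09, 0.996, 0.0, 0.001]
contact_force: [-3.1, 2.4, 8.4]
gripper_width: -0.1
grasp_force: 4.3
```

send_rows --targets '[{"gripper": 1, "x": 0, "y": 0, "z": 0.1, "ax": 0, "ay": 0, "az": 0}, {"gripper": 1, "x": 0, "y": 0, "z": 0, "ax": 0, "ay": 0, "az": 0}]'

```text
clock: 3.35
position: [451.7, -51.7, 96.0]
ee_rot: [-0.09, 0.996, 0.0, 0.001]
contact_force: [-3.4, 2.1, 8.4]
gripper_width: 0.3
grasp_force: 4.5
```

send_rows --targets '[{"gripper": 1, "x": 0, "y": 0, "z": 0.3, "ax": 0, "ay": 0, "az": 0}, {"gripper": 1, "x": 0, "y": 0, "z": 0, "ax": 0, "ay": 0, "az": 0}]'

```text
clock: 3.52
position: [452.0, -51.7, 93.3]
ee_rot: [-0.09, 0.996, 0.0, 0.002]
contact_force: [-3.2, 2.2, 10.6]
gripper_width: 0.1
grasp_force: 5.9
```

send_rows --targets '[{"gripper": 1, "x": 0, "y": 0, "z": 0.2, "ax": 0, "ay": 0, "az": 0}, {"gripper": 1, "x": 0, "y": 0, "z": 0, "ax": 0, "ay": 0, "az": 0}]'

```text
clock: 3.68
position: [452.2, -51.7, 92.8]
ee_rot: [-0.09, 0.996, -0.0, 0.002]
contact_force: [-7.7, 3.8, 20.8]
gripper_width: 0.3
grasp_force: 10.8
```

send_rows --targets '[{"gripper": 1, "x": 0, "y": 0, "z": 0.2, "ax": 0, "ay": 0, "az": 0}, {"gripper": 1, "x": 0, "y": 0, "z": 0, "ax": 0, "ay": 0, "az": 0}]'

```text
clock: 3.85
position: [452.3, -51.8, 92.4]
ee_rot: [-0.091, 0.996, -0.0, 0.002]
contact_force: [-12.3, 5.1, 32.8]
gripper_width: 0.4
grasp_force: 17.3
```

send_rows --targets '[{"gripper": 1, "x": 0, "y": 0, "z": 0, "ax": 0, "ay": 0, "az": 0}, {"gripper": 1, "x": 0, "y": 0, "z": 0, "ax": 0, "ay": 0, "az": 0}, {"gripper": 1, "x": 0, "y": 0, "z": 0, "ax": 0, "ay": 0, "az": 0}]'

```text
clock: 4.1
position: [452.3, -51.8, 92.4]
ee_rot: [-0.091, 0.996, -0.0, 0.002]
contact_force: [-10.9, 4.4, 32.5]
gripper_width: 0.0
grasp_force: 17.0
```

```bash
cat > bar.py <<'E'
from h import *
i,d=arm.get_image('side');P=cloud('side',d);S=(P[...,:2]-O)@SR;Z=P[...,2]
for y0 in (-120,-70,70,120):
    m=(S[...,0]>-120)&(S[...,0]<-78)&(abs(S[...,1]-y0)<25)&(Z>75)&(Z<108)
    a=np.c_[S[...,0][m]+71,np.ones(m.sum())];f=np.linalg.lstsq(a,Z[m],rcond=None)[0];print(y0,m.sum(),'slope',f[0].round(3),'z@-106',(f[1]-35*f[0]).round(1))
print(arm.read_state()['contact_force'].round(1))
E
python3 bar.py
```

```text
-120 0 slope 0.0 z@-106 0.0
-70 0 slope 0.0 z@-106 0.0
70 354 slope 0.341 z@-106 90.3
120 408 slope 0.326 z@-106 90.4
[-12.2   5.3  33.4]
```

send_rows --targets '[{"gripper": 1, "x": 0, "y": 0, "z": -3.5, "ax": 0, "ay": 0, "az": 0}, {"gripper": 1, "x": 0, "y": 0, "z": -4, "ax": 0, "ay": 0, "az": 0}, {"gripper": 1, "x": 0, "y": 0, "z": -4, "ax": 0, "ay": 0, "az": 2}, {"gripper": 1, "x": 0, "y": 3, "z": -2, "ax": 0, "ay": 0, "az": 3}, {"gripper": 1, "x": 0, "y": 4, "z": 0, "ax": 0, "ay": 0, "az": 3}]'

```text
clock: 4.57
position: [446.0, 17.5, 228.7]
ee_rot: [-0.017, 1.0, 0.002, 0.007]
contact_force: [1.0, 0.8, 0.2]
gripper_width: -0.3
grasp_force: 0.0
```

```bash
python3 bar.py;  python3 -c "
from h import *
go(456.5,374.5,210,-0.7)"
```

```text
-120 15 slope -0.035 z@-106 101.6
-70 200 slope -0.004 z@-106 101.7
70 346 slope 0.014 z@-106 101.9
120 397 slope -0.005 z@-106 101.4
[-1.3  3.5 -1.8]
t 4.6167 pos [444.6  23.3 226.3] yaw 2.14 delta cm [-2.48 35.04  1.83] norm 35.2 az 2.8 w 0.4 F [-1.3  3.5 -1.8]
```

send_rows --targets '[{"gripper": -0.2, "x": -0.2, "y": 4, "z": 0, "ax": 0, "ay": 0, "az": 1.5}, {"gripper": -0.2, "x": -0.2, "y": 4, "z": 0, "ax": 0, "ay": 0, "az": 1.3}, {"gripper": -0.2, "x": -0.2, "y": 4, "z": 0, "ax": 0, "ay": 0, "az": 0}, {"gripper": -0.2, "x": -0.2, "y": 4, "z": 0, "ax": 0, "ay": 0, "az": 0}, {"gripper": -0.2, "x": -0.2, "y": 4, "z": 0, "ax": 0, "ay": 0, "az": 0}]'

```text
clock: 5.03
position: [451.5, 219.5, 223.2]
ee_rot: [0.004, 1.0, 0.001, 0.001]
contact_force: [1.2, -0.2, 0.1]
gripper_width: 51.2
grasp_force: 0.0
```

send_rows --targets '[{"gripper": -0.2, "x": 0, "y": 4, "z": 0, "ax": 0, "ay": 0, "az": 0}, {"gripper": -0.2, "x": 0, "y": 4, "z": 0, "ax": 0, "ay": 0, "az": 0}, {"gripper": -0.2, "x": 0, "y": 4, "z": 0, "ax": 0, "ay": 0, "az": 0}, {"gripper": -0.2, "x": 0, "y": 3, "z": 0, "ax": 0, "ay": 0, "az": 0}, {"gripper": -0.2, "x": 0, "y": 0, "z": 0, "ax": 0, "ay": 0, "az": 0}]'

```text
clock: 5.45
position: [453.3, 372.7, 221.9]
ee_rot: [0.002, 1.0, 0.001, 0.001]
contact_force: [-0.2, -0.3, 0.1]
gripper_width: 51.1
grasp_force: 0.0
```

```bash
python3 -c "
from h import *
go(456.5,374.5,81,-0.7)"
```

```text
t 5.45 pos [453.3 372.7 221.9] yaw -0.26 delta cm [-0.3   0.16 14.1 ] norm 14.1 az 0.4 w 51.1 F [-0.2 -0.3  0.1]
```

send_rows --targets '[{"gripper": -0.2, "x": -0.3, "y": 0.2, "z": 3.5, "ax": 0, "ay": 0, "az": 0.4}, {"gripper": -0.2, "x": 0, "y": 0, "z": 3.5, "ax": 0, "ay": 0, "az": 0}, {"gripper": -0.2, "x": 0, "y": 0, "z": 3, "ax": 0, "ay": 0, "az": 0}, {"gripper": -0.2, "x": 0, "y": 0, "z": 2.5, "ax": 0, "ay": 0, "az": 0}, {"gripper": -0.2, "x": 0, "y": 0, "z": 1.6, "ax": 0, "ay": 0, "az": 0}]'

```text
clock: 5.87
position: [455.2, 368.0, 78.7]
ee_rot: [0.008, 1.0, -0.001, -0.001]
contact_force: [-0.5, -0.7, -0.2]
gripper_width: 51.5
grasp_force: 0.0
```

send_rows --targets '[{"gripper": 0.2, "x": 0, "y": 0, "z": 0, "ax": 0, "ay": 0, "az": 0}, {"gripper": 0.4, "x": 0, "y": 0, "z": 0, "ax": 0, "ay": 0, "az": 0}, {"gripper": 0.5, "x": 0, "y": 0, "z": 0, "ax": 0, "ay": 0, "az": 0}]'

```text
clock: 6.12
position: [456.8, 370.5, 82.9]
ee_rot: [0.008, 1.0, 0.001, 0.001]
contact_force: [0.4, -0.4, -0.3]
gripper_width: 21.8
grasp_force: 0.0
```

```bash
python3 -c "
from h import *
go(456.5,374.5,81,-0.7)
i,d=arm.get_image('side');cv2.imwrite('pics/g1.png',cv2.resize(i[300:480,120:380,::-1],None,fx=3,fy=3)[:600,:780])"
```

```text
t 6.1167 pos [456.8 370.5  82.9] yaw -0.87 delta cm [0.04 0.4  0.19] norm 0.4 az -0.2 w 21.8 F [ 0.4 -0.4 -0.3]
```

View pics/g1.png

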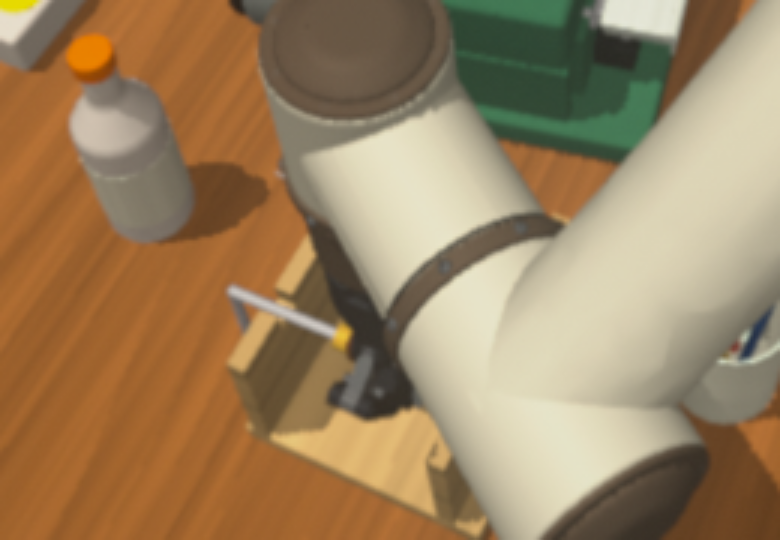

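The fingers straddle the handle (crop about (375,385)) and the hook sits undisturbed at (232,290). Now close and lift.

send_rows --targets '[{"gripper": 1, "x": 0, "y": 0, "z": 0.2, "ax": 0, "ay": 0, "az": 0}, {"gripper": 1, "x": 0, "y": 0, "z": 0, "ax": 0, "ay": 0, "az": 0}, {"gripper": 1, "x": 0, "y": 0, "z": 0, "ax": 0, "ay": 0, "az": 0}, {"gripper": 1, "x": 0, "y": 0, "z": 0, "ax": 0, "ay": 0, "az": 0}]'

```text
clock: 6.5
position: [457.1, 371.1, 83.3]
ee_rot: [0.007, 1.0, 0.002, 0.002]
contact_force: [-1.5, -2.0, 9.9]
gripper_width: 17.2
grasp_force: 58.1
```

```bash
python3 -c "
from h import *
go(456.5,374.5,81,-0.7)"
```

```text
t 6.5 pos [457.1 371.1  83.3] yaw -0.77 delta cm [0.06 0.34 0.23] norm 0.4 az -0.1 w 17.2 F [-1.5 -2.   9.9]
```

send_rows --targets '[{"gripper": 1, "x": 0, "y": 0, "z": -1, "ax": 0, "ay": 0, "az": 0}, {"gripper": 1, "x": 0, "y": 0, "z": -2, "ax": 0, "ay": 0, "az": 0}, {"gripper": 1, "x": 0, "y": 0, "z": -3, "ax": 0, "ay": 0, "az": 0}, {"gripper": 1, "x": 0, "y": 0, "z": -4, "ax": 0, "ay": 0, "az": 0}, {"gripper": 1, "x": 0, "y": 0, "z": -3, "ax": 0, "ay": 0, "az": 0}]'

```text
clock: 6.92
position: [456.1, 370.1, 213.2]
ee_rot: [0.007, 1.0, 0.001, 0.001]
contact_force: [0.0, 1.2, -1.7]
gripper_width: 17.1
grasp_force: 59.4
```

```bash
python3 -c "
from h import *
g=s2w(0,76)-125*np.array([np.cos(TH),np.sin(TH)]);print(g)
go(*g,215,10.35)
for c in('top','side'):
    i,d=arm.get_image(c);np.savez(c+'1.npz',i=i,d=d)
    for b in arm.boxes_of(c,'pick')[:2]+arm.boxes_of(c,'pick_tip')[:2]:print(c,b)
a=np.load('top1.npz')['i'][200:330,100:230,::-1];b=np.load('side1.npz')['i'][300:430,180:310,::-1]
cv2.imwrite('pics/l1.png',cv2.resize(np.hstack([a,b]),None,fx=3,fy=3))"
```

```text
[416.77970449  20.60578223]
t 6.9167 pos [456.1 370.1 213.2] yaw -0.85 delta cm [  3.42 -35.    -0.27] norm 35.2 az -11.2 w 17.1 F [ 0.   1.2 -1.7]
top {'rect': [120.1, 223.3, 16.4, 82.0], 'score': 0.92}
top {'rect': [117.4, 224.8, 10.7, 81.4], 'score': 0.56}
top {'rect': [246.2, 257.4, 119.0, 40.2], 'score': 0.29}
side {'rect': [183.2, 358.8, 74.9, 38.5], 'score': 0.84}
side {'rect': [336.1, 119.0, 92.6, 46.3], 'score': 0.25}
side {'rect': [182.7, 359.8, 78.1, 39.0], 'score': 0.85}
```

View pics/l1.png

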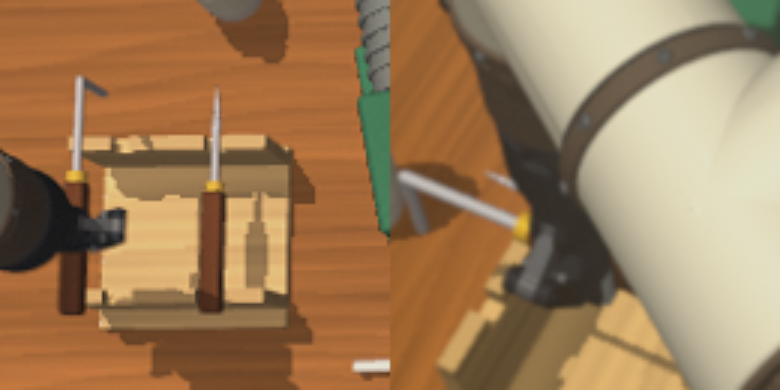

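The pick is lifted. In the top crop the hook bend is at (80,78) (full image about (126.7,226)) and the tip at (105,94) (about (135,231)). The awl is still in place.

```bash
cat > tip.py <<'E'
from h import *
import sys
# points near hook relative to TCP: cloud of both cameras
def hook(c,i,d):
    s=arm.read_state();p=s['position'];a=R.from_quat(s['ee_rot']).apply([-1,0,0]);e=a[:2]/np.hypot(*a[:2]);n=np.array([-e[1],e[0]])
    P=cloud(c,d);u=(P[...,:2]-p[:2])@e;v=(P[...,:2]-p[:2])@n;w=P[...,2]-p[2]-19
    sh=(u>60)&(u<118)&(abs(v)<20)&(abs(w)<20)
    hk=(u>110)&(u<145)&(abs(v)<25)&(w>-66)&(w<-8)
    for nm,m in(('shank',sh),('hook',hk)):
        if m.sum()<5: print(c,nm,m.sum());continue
        A=np.c_[u[m],v[m],w[m]]
        ax=0 if nm=='shank' else 2
        f=[np.polyfit(A[:,ax],A[:,k],1).round(3).tolist() for k in range(3) if k!=ax]
        print(c,nm,m.sum(),'mean',A.mean(0).round(1),'min',A.min(0).round(1),'max',A.max(0).round(1),'fits',f)
if __name__=='__main__':
    for c in('top','side'):
        i,d=arm.get_image(c);hook(c,i,d)
E
python3 tip.py
```

```text
top shank 75 mean [88.7  0.6  1.1] min [61.2 -3.7 -4.5] max [117.    5.3   6.4] fits [[-0.01, 1.464], [-0.001, 1.109]]
top hook 26 mean [123.2  -1.  -31. ] min [120.4  -3.7 -60.5] max [126.5   2.7  -8.2] fits [[0.001, 123.22], [0.026, -0.22]]
side shank 147 mean [89.   1.9 -0.4] min [60.1 -3.2 -4.7] max [117.9   4.8   4.1] fits [[0.01, 0.97], [-0.012, 0.659]]
side hook 67 mean [122.1   2.9 -34.2] min [119.3  -1.3 -62.1] max [125.7   5.7  -8.6] fits [[0.004, 122.233], [0.011, 3.328]]
```

send_rows --targets '[{"gripper": 1, "x": 0, "y": 0, "z": -1.5, "ax": 0, "ay": 0, "az": -2}, {"gripper": 1, "x": 0, "y": -3, "z": 0, "ax": 0, "ay": 0, "az": -2}, {"gripper": 1, "x": 0.2, "y": -4, "z": 0, "ax": 0, "ay": 0, "az": -2}, {"gripper": 1, "x": 0.2, "y": -4, "z": 0, "ax": 0, "ay": 0, "az": -2}, {"gripper": 1, "x": 0, "y": -4, "z": 0, "ax": 0, "ay": 0, "az": -2}]'

```text
clock: 7.73
position: [462.0, 218.4, 223.0]
ee_rot: [-0.081, 0.997, -0.001, -0.001]
contact_force: [1.2, 0.4, -1.7]
gripper_width: 16.9
grasp_force: 59.3
```

```bash
python3 -c "
from h import *
g=s2w(-125,76)
go(*g,225,10.35)"
```

```text
t 7.7333 pos [462.  218.4 223. ] yaw 9.32 delta cm [  7.66 -18.79  -0.14] norm 20.3 az -1.0 w 16.9 F [ 1.2  0.4 -1.7]
```

send_rows --targets '[{"gripper": 1, "x": 1.5, "y": -3.8, "z": 0, "ax": 0, "ay": 0, "az": -1}, {"gripper": 1, "x": 1.5, "y": -3.8, "z": 0, "ax": 0, "ay": 0, "az": 0}, {"gripper": 1, "x": 1.5, "y": -3.8, "z": 0, "ax": 0, "ay": 0, "az": 0}, {"gripper": 1, "x": 1.5, "y": -3.8, "z": 0, "ax": 0, "ay": 0, "az": 0}, {"gripper": 1, "x": 1.2, "y": -3.3, "z": 0, "ax": 0, "ay": 0, "az": 0}]'

```text
clock: 8.15
position: [422.4, 23.2, 223.5]
ee_rot: [-0.088, 0.996, -0.0, -0.001]
contact_force: [0.6, 0.0, -1.5]
gripper_width: 17.0
grasp_force: 59.4
```

send_rows --targets '[{"gripper": 1, "x": 0, "y": 0, "z": 0, "ax": 0, "ay": 0, "az": 0}, {"gripper": 1, "x": 0, "y": 0, "z": 0, "ax": 0, "ay": 0, "az": 0}]'

```text
clock: 8.32
position: [423.3, 23.9, 223.7]
ee_rot: [-0.087, 0.996, -0.0, -0.001]
contact_force: [-0.7, -0.3, -1.8]
gripper_width: 16.9
grasp_force: 59.6
```

```bash
python3 -c "
from h import *
go(*s2w(-124,75),225,10.35)"; python3 tip.py
```

```text
t 8.3167 pos [423.3  23.9 223.7] yaw 9.95 delta cm [ 0.6  -0.31 -0.13] norm 0.7 az -0.4 w 16.9 F [-0.7 -0.3 -1.8]
top shank 29 mean [106.4  -0.2   0.4] min [94.7 -3.1 -3.9] max [117.8   3.3   5.1] fits [[0.044, -4.846], [0.029, -2.711]]
top hook 5 mean [122.2  -2.6 -37.8] min [121.4  -3.6 -54.5] max [123.4  -1.8 -18.9] fits [[0.011, 122.633], [-0.011, -3.039]]
side shank 104 mean [88.4  1.4 -0.6] min [60.1 -3.3 -5.7] max [117.3   6.2   4.4] fits [[0.01, 0.516], [0.001, -0.707]]
side hook 60 mean [122.2   2.4 -34.4] min [119.1  -1.3 -60.5] max [126.1   5.5  -8.2] fits [[-0.004, 122.103], [0.005, 2.57]]
```

send_rows --targets '[{"gripper": 1, "x": 0.6, "y": -0.3, "z": 0.5, "ax": 0, "ay": 0, "az": -0.4}, {"gripper": 1, "x": 0, "y": 0, "z": 1, "ax": 0, "ay": 0, "az": 0}, {"gripper": 1, "x": 0, "y": 0, "z": 1, "ax": 0, "ay": 0, "az": 0}, {"gripper": 1, "x": 0, "y": 0, "z": 0, "ax": 0, "ay": 0, "az": 0}, {"gripper": 1, "x": 0, "y": 0, "z": 0, "ax": 0, "ay": 0, "az": 0}]'

```text
clock: 8.83
position: [418.3, 22.1, 198.6]
ee_rot: [-0.093, 0.996, -0.0, -0.001]
contact_force: [0.0, 0.6, -1.3]
gripper_width: 17.1
grasp_force: 59.6
```

```bash
python3 - <<'E'
from h import *
go(*s2w(-124,75),167,10.35)
# slot centre in sander x: from start clouds, high (z>140) points around centre line
for c in('top','side'):
    z=np.load(c+'0.npz');P=cloud(c,z['d']);S=(P[...,:2]-O)@SR
    for y0 in(-60,0,80):
        m=(abs(S[...,1]-y0)<12)&(abs(S[...,0])<52);x=S[...,0][m];h=P[...,2][m]>139.5
        print(c,y0,'low edge',np.round(np.sort(x[h&(x<0)])[-4:],1),'high edge',np.round(np.sort(x[h&(x>0)])[:4],1),np.round([x[h].min(),x[h].max()],1))
E
python3 tip.py
```

```text
t 8.8333 pos [418.3  22.1 198.6] yaw 10.65 delta cm [ 0.07 -0.22  3.16] norm 3.2 az 0.3 w 17.1 F [ 0.   0.6 -1.3]
top -60 low edge [-9.  -8.8 -8.7 -7.9] high edge [ 9.7  9.8 10.  10.1] [-51.1  50.7]
top 0 low edge [-9.1 -8.8 -8.7 -8.2] high edge [ 9.7  9.9  9.9 10.2] [-48.   49.3]
top 80 low edge [-9.1 -8.9 -8.7 -8.6] high edge [ 9.5  9.5 10.  10. ] [-51.6  51.1]
side -60 low edge [-11.  -10.5 -10.2  -9.8] high edge [8.5 8.7 8.7 9.4] [-50.5  51.6]
side 0 low edge [-10.3  -9.5  -8.9  -8.5] high edge [9.  9.1 9.1 9.2] [-48.2  48.2]
side 80 low edge [-9.8 -9.5 -9.5 -9.1] high edge [8.9 9.  9.2 9.2] [-50.9  51.2]
top shank 32 mean [105.3   1.    0.3] min [92.1 -2.4 -3.5] max [117.2   4.4   4.5] fits [[0.021, -1.278], [-0.061, 6.725]]
top hook 6 mean [125.3   0.2 -37.9] min [120.7  -2.4 -65.1] max [140.6   9.4 -14.1] fits [[-0.218, 116.979], [-0.159, -5.838]]
side shank 98 mean [89.5  2.2 -0.8] min [60.2 -2.3 -5.7] max [117.8   7.1   4.2] fits [[0.007, 1.616], [-0.01, 0.046]]
side hook 58 mean [122.7   3.1 -35.1] min [119.2  -1.  -60.7] max [127.1   6.5  -8.1] fits [[-0.004, 122.554], [0.016, 3.661]]
```

send_rows --targets '[{"gripper": 1, "x": 0.1, "y": -0.2, "z": 0.8, "ax": 0, "ay": 0, "az": 0}, {"gripper": 1, "x": 0, "y": 0, "z": 0.8, "ax": 0, "ay": 0, "az": 0}, {"gripper": 1, "x": 0, "y": 0, "z": 0.8, "ax": 0, "ay": 0, "az": 0}, {"gripper": 1, "x": 0, "y": 0, "z": 0.8, "ax": 0, "ay": 0, "az": 0}, {"gripper": 1, "x": 0, "y": 0, "z": 0, "ax": 0, "ay": 0, "az": 0}]'

```text
clock: 9.35
position: [416.7, 18.9, 165.2]
ee_rot: [-0.092, 0.996, -0.0, -0.002]
contact_force: [-0.7, -0.3, -2.1]
gripper_width: 17.0
grasp_force: 59.6
```

```bash
python3 - <<'E'
from h import *
go(*s2w(-124,75),167,10.35)
i,d=arm.get_image('side');cv2.imwrite('pics/s1.png',cv2.resize(i[180:330,240:390,::-1],None,fx=4,fy=4))
E
```

```text
t 9.35 pos [416.7  18.9 165.2] yaw 10.51 delta cm [-0.13  0.06 -0.18] norm 0.2 az 0.2 w 17.0 F [-0.7 -0.3 -2.1]
```

View pics/s1.png

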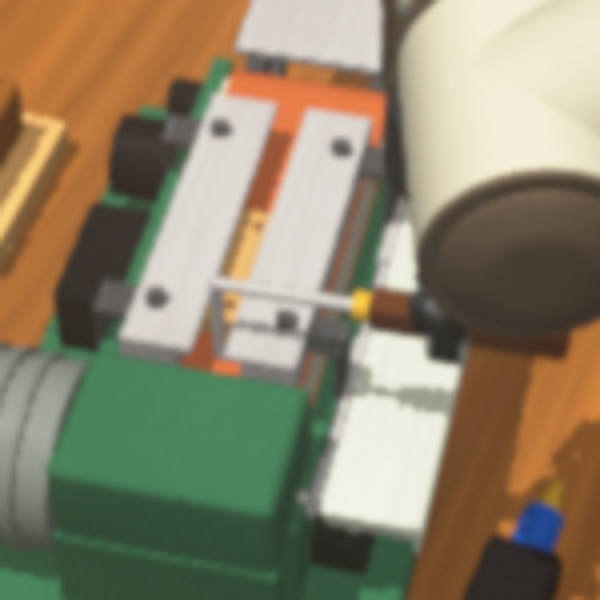

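The side crop shows the hook dropped through the slot at about (217,330), just behind the lath's far end. Next I drag the lath out along the guide.

send_rows --targets '[{"gripper": 1, "x": -0.1, "y": -1, "z": 0, "ax": 0, "ay": 0, "az": 0.1}, {"gripper": 1, "x": 0, "y": -1.5, "z": 0, "ax": 0, "ay": 0, "az": 0}, {"gripper": 1, "x": 0, "y": -1.5, "z": 0, "ax": 0, "ay": 0, "az": 0}, {"gripper": 1, "x": 0, "y": -1.5, "z": 0, "ax": 0, "ay": 0, "az": 0}, {"gripper": 1, "x": 0, "y": -1.5, "z": 0, "ax": 0, "ay": 0, "az": 0}]'

```text
clock: 9.82
position: [432.2, -49.8, 167.6]
ee_rot: [-0.091, 0.996, -0.0, 0.0]
contact_force: [1.7, 0.3, -0.8]
gripper_width: 17.0
grasp_force: 59.6
```

```bash
python3 - <<'E'
from h import *
go(*s2w(-124,-90),165,10.35); print(w2s(arm.read_state()['position']))
E
```

```text
t 9.8167 pos [432.2 -49.8 167.6] yaw 10.47 delta cm [ 0.18 -9.4   0.26] norm 9.4 az 0.1 w 17.0 F [ 1.7  0.3 -0.8]
[-122.44394254    3.97099157]
```

send_rows --targets '[{"gripper": 1, "x": 0.1, "y": -1.5, "z": 0.1, "ax": 0, "ay": 0, "az": 0.1}, {"gripper": 1, "x": 0, "y": -1.5, "z": 0, "ax": 0, "ay": 0, "az": 0}, {"gripper": 1, "x": 0, "y": -1.5, "z": 0, "ax": 0, "ay": 0, "az": 0}, {"gripper": 1, "x": 0, "y": -1.5, "z": 0, "ax": 0, "ay": 0, "az": 0}, {"gripper": 1, "x": 0, "y": -1.5, "z": 0, "ax": 0, "ay": 0, "az": 0}]'

```text
clock: 10.23
position: [444.8, -123.9, 166.6]
ee_rot: [-0.09, 0.996, -0.0, 0.0]
contact_force: [0.3, -0.4, -1.4]
gripper_width: 17.3
grasp_force: 59.6
```

send_rows --targets '[{"gripper": 1, "x": 0, "y": -1, "z": 0, "ax": 0, "ay": 0, "az": 0}, {"gripper": 1, "x": 0, "y": 0, "z": 0, "ax": 0, "ay": 0, "az": 0}, {"gripper": 1, "x": 0, "y": 0, "z": 0, "ax": 0, "ay": 0, "az": 0}]'

```text
clock: 10.48
position: [446.1, -133.2, 166.3]
ee_rot: [-0.09, 0.996, 0.0, -0.0]
contact_force: [-0.1, 0.5, -1.0]
gripper_width: 16.8
grasp_force: 59.5
```

```bash
cat > lath.py <<'E'
from h import *
import sys
go(*s2w(-124,-90),165,10.35); print(w2s(arm.read_state()['position']))
for c in('top','side'):
    i,d=arm.get_image(c);P=cloud(c,d);S=(P[...,:2]-O)@SR;j=i.astype(int)
    m=(abs(S[...,0])<70)&(S[...,1]>-330)&(S[...,1]<-60)&(P[...,2]>122)&(P[...,2]<139)&(j[...,0]-j[...,2]>60)&(j[...,1]>105)&(j[...,1]-j[...,2]>30)
    q=S[m]
    if len(q)>20:
        r=cv2.minAreaRect(q.astype(np.float32));print(c,len(q),np.round(r[0],1),np.round(r[1],1),round(r[2],1),np.median(P[...,2][m]).round(1))
    if len(sys.argv)>1 and c=='side':cv2.imwrite(sys.argv[1],cv2.resize(i[120:270,240:390,::-1],None,fx=4,fy=4))
E
python3 lath.py pics/d1.png
```

```text
t 10.4833 pos [ 446.1 -133.2  166.3] yaw 10.27 delta cm [ 0.02 -0.94  0.13] norm 0.9 az -0.1 w 16.8 F [-0.1  0.5 -1. ]
[-123.77547184  -80.62150464]
top 401 [  14.1 -122.3] [105.8  67. ] 75.6 133.3
side 180 [  -5.1 -127.3] [73.7 79.6] 40.0 133.6
```

View pics/d1.png

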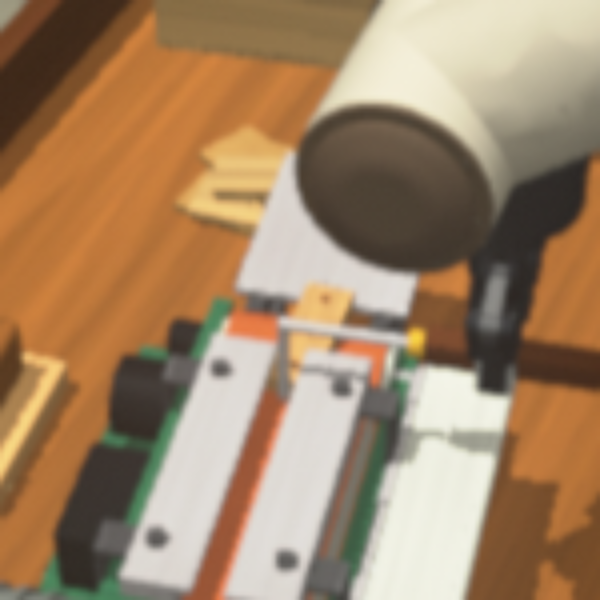

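The lath is emerging straight, with its front end at about (325,295) reaching the shelf. Keep dragging.

send_rows --targets '[{"gripper": 1, "x": 0, "y": -1, "z": 0.1, "ax": 0, "ay": 0, "az": 0}, {"gripper": 1, "x": 0, "y": -1.2, "z": 0, "ax": 0, "ay": 0, "az": 0}, {"gripper": 1, "x": 0, "y": -1.2, "z": 0, "ax": 0, "ay": 0, "az": 0}, {"gripper": 1, "x": 0, "y": -1.2, "z": 0, "ax": 0, "ay": 0, "az": 0}, {"gripper": 1, "x": 0, "y": -1.2, "z": 0, "ax": 0, "ay": 0, "az": 0}]'

```text
clock: 11.0
position: [456.7, -190.4, 165.3]
ee_rot: [-0.091, 0.996, 0.0, -0.0]
contact_force: [0.1, 1.0, -2.3]
gripper_width: 17.0
grasp_force: 59.6
```

```bash
sed -i 's/r=cv2.minAreaRect(q/n,l,st,_=cv2.connectedComponentsWithStats(m.astype(np.uint8));q=S[l==1+np.argmax(st[1:,4])];r=cv2.minAreaRect(q/; s/j\[...,1\]>105/j[...,1]>115/' lath.py; python3 lath.py
```

```text
t 11.0 pos [ 456.7 -190.4  165.3] yaw 10.41 delta cm [0.03 4.88 0.03] norm 4.9 az 0.1 w 17.0 F [ 0.1  1.  -2.3]
[-123.62676513 -138.75881817]
top 272 [ -10.2 -182. ] [79.5 29.4] 77.1 133.4
side 136 [ -10.8 -165.2] [45.9 30.7] 88.4 132.6
```

send_rows --targets '[{"gripper": 1, "x": 0, "y": 1, "z": 0, "ax": 0, "ay": 0, "az": 0}, {"gripper": 1, "x": 1.2, "y": 0, "z": 0, "ax": 0, "ay": 0, "az": 0}, {"gripper": 1, "x": 0, "y": -1, "z": 0, "ax": 0, "ay": 0, "az": 0}, {"gripper": 1, "x": 0, "y": -1.2, "z": 0, "ax": 0, "ay": 0, "az": 0}, {"gripper": 1, "x": 0, "y": -1.2, "z": 0, "ax": 0, "ay": 0, "az": 0}]'

```text
clock: 11.52
position: [448.8, -215.8, 165.7]
ee_rot: [-0.091, 0.996, -0.0, 0.0]
contact_force: [-0.1, 0.8, -1.7]
gripper_width: 16.9
grasp_force: 59.6
```

```bash
python3 lath.py
```

```text
t 11.5167 pos [ 448.8 -215.8  165.7] yaw 10.45 delta cm [-1.21  7.23  0.07] norm 7.3 az 0.1 w 16.9 F [-0.1  0.8 -1.7]
[-135.95619887 -162.32157378]
top 345 [  -9.4 -207.3] [82.  29.9] 76.1 133.3
side 75 [ -17.8 -239.3] [25.3 30.6] 84.6 132.1
```

send_rows --targets '[{"gripper": 1, "x": 0, "y": -1.2, "z": 0, "ax": 0, "ay": 0, "az": 0}, {"gripper": 1, "x": 0, "y": -1.2, "z": 0, "ax": 0, "ay": 0, "az": 0}, {"gripper": 1, "x": 0, "y": -1.2, "z": 0, "ax": 0, "ay": 0, "az": 0}, {"gripper": 1, "x": 0, "y": -0.9, "z": 0, "ax": 0, "ay": 0, "az": 0}, {"gripper": 1, "x": 0, "y": 0, "z": 0, "ax": 0, "ay": 0, "az": 0}]'

```text
clock: 12.03
position: [457.6, -261.9, 165.1]
ee_rot: [-0.089, 0.996, -0.0, 0.0]
contact_force: [0.7, 0.3, -1.2]
gripper_width: 16.9
grasp_force: 59.5
```

```bash
python3 lath.py
```

```text
t 12.0333 pos [ 457.6 -261.9  165.1] yaw 10.23 delta cm [-1.140e+00  1.193e+01  1.000e-02] norm 12.0 az -0.1 w 16.9 F [ 0.7  0.3 -1.2]
[-135.61105219 -209.25217542]
top 334 [  -3.9 -256.8] [83.8 30.1] 81.2 132.9
side 170 [  -3.1 -257.8] [87.7 30.2] 75.0 132.2
```

The lath now lies at sander (-4,-257) with its top at 133 mm, so it is on the shelf. Back off, lift and return the pick.

send_rows --targets '[{"gripper": 1, "x": 0, "y": 1.2, "z": 0, "ax": 0, "ay": 0, "az": 0}, {"gripper": 1, "x": 0, "y": 0, "z": -2, "ax": 0, "ay": 0, "az": 0}, {"gripper": 1, "x": 0, "y": 0, "z": -3, "ax": 0, "ay": 0, "az": 0}, {"gripper": 1, "x": 0, "y": 1, "z": -2, "ax": 0, "ay": 0, "az": 0}, {"gripper": 1, "x": 0, "y": 3, "z": 0, "ax": 0, "ay": 0, "az": 1}]'

```text
clock: 12.55
position: [450.8, -210.2, 240.0]
ee_rot: [-0.081, 0.997, -0.002, 0.005]
contact_force: [1.4, -0.2, -0.3]
gripper_width: 17.3
grasp_force: 59.6
```

```bash
python3 lath.py; python3 -c "
from h import *
go(457,372,230,-0.8)"
```

```text
t 12.55 pos [ 450.8 -210.2  240. ] yaw 9.25 delta cm [-0.7   6.77  7.47] norm 10.1 az -1.1 w 17.3 F [ 1.4 -0.2 -0.3]
[-132.96479044 -157.17480074]
top 353 [  -4.3 -256.1] [83.5 30.5] 80.1 133.0
side 264 [  -6.  -254.8] [92.8 30. ] 81.2 132.1
t 12.65 pos [ 447.  -206.   236.5] yaw 9.5 delta cm [-10.52  56.84   0.72] norm 57.8 az 10.3 w 17.1 F [ 0.3 -0.1 -0.9]
```

send_rows --targets '[{"gripper": 1, "x": -0.6, "y": 3.8, "z": 0, "ax": 0, "ay": 0, "az": 1}, {"gripper": 1, "x": -0.6, "y": 3.8, "z": 0, "ax": 0, "ay": 0, "az": 1}, {"gripper": 1, "x": -0.5, "y": 3.8, "z": 0, "ax": 0, "ay": 0, "az": 1}, {"gripper": 1, "x": -0.5, "y": 3.8, "z": 0, "ax": 0, "ay": 0, "az": 1}, {"gripper": 1, "x": -0.4, "y": 3.8, "z": 0, "ax": 0, "ay": 0, "az": 1}]'

```text
clock: 13.07
position: [448.2, -15.2, 235.1]
ee_rot: [-0.038, 0.999, 0.0, -0.0]
contact_force: [1.3, -1.2, -1.2]
gripper_width: 17.1
grasp_force: 59.8
```

send_rows --targets '[{"gripper": 1, "x": -0.4, "y": 3.8, "z": 0, "ax": 0, "ay": 0, "az": 1}, {"gripper": 1, "x": -0.3, "y": 3.8, "z": 0, "ax": 0, "ay": 0, "az": 1}, {"gripper": 1, "x": -0.2, "y": 3.8, "z": 0, "ax": 0, "ay": 0, "az": 1}, {"gripper": 1, "x": -0.1, "y": 3.8, "z": 0, "ax": 0, "ay": 0, "az": 1}, {"gripper": 1, "x": 0, "y": 3.8, "z": 0, "ax": 0, "ay": 0, "az": 1}]'

```text
clock: 13.48
position: [450.3, 175.2, 235.1]
ee_rot: [0.006, 1.0, -0.0, -0.0]
contact_force: [0.8, 0.3, -1.1]
gripper_width: 17.1
grasp_force: 59.8
```

```bash
python3 -c "
from h import *
go(457,372,215,-0.8)"
```

```text
t 13.4833 pos [450.3 175.2 235.1] yaw -0.63 delta cm [-0.45 19.68  2.01] norm 19.8 az 0.2 w 17.1 F [ 0.8  0.3 -1.1]
```

send_rows --targets '[{"gripper": 1, "x": -0.1, "y": 4, "z": 0, "ax": 0, "ay": 0, "az": 0}, {"gripper": 1, "x": -0.1, "y": 4, "z": 0, "ax": 0, "ay": 0, "az": 0}, {"gripper": 1, "x": -0.1, "y": 4, "z": 0, "ax": 0, "ay": 0, "az": 0}, {"gripper": 1, "x": -0.1, "y": 4, "z": 0, "ax": 0, "ay": 0, "az": 0}, {"gripper": 1, "x": -0.1, "y": 3, "z": 0, "ax": 0, "ay": 0, "az": 0}]'

```text
clock: 13.9
position: [457.6, 366.2, 234.6]
ee_rot: [0.005, 1.0, -0.0, -0.0]
contact_force: [0.7, 0.6, -0.2]
gripper_width: 17.3
grasp_force: 59.6
```

send_rows --targets '[{"gripper": 1, "x": 0, "y": 0, "z": 1.5, "ax": 0, "ay": 0, "az": 0}, {"gripper": 1, "x": 0, "y": 0, "z": 0, "ax": 0, "ay": 0, "az": 0}, {"gripper": 1, "x": 0, "y": 0, "z": 0, "ax": 0, "ay": 0, "az": 0}]'

```text
clock: 14.15
position: [457.4, 362.6, 218.8]
ee_rot: [0.005, 1.0, -0.002, -0.001]
contact_force: [-0.8, 0.7, -1.4]
gripper_width: 17.0
grasp_force: 59.6
```

```bash
python3 -c "
from h import *
go(457,372,110,-0.8)
# notch gaps: board tops from side/top initial and now
i,d=arm.get_image('top');P=cloud('top',d)
for x0,h in((418.5,104),(549,112)):
    m=(abs(P[...,0]-x0)<6)&(P[...,1]>240)&(P[...,1]<430)&(abs(P[...,2]-h)<5);y=np.sort(P[...,1][m]);
    g=np.where(np.diff(y)>8)[0];print(x0,m.sum(),y[0].round(),[(y[k].round(),y[k+1].round()) for k in g],y[-1].round())
"; python3 tip.py
```

```text
t 14.15 pos [457.4 362.6 218.8] yaw -0.6 delta cm [ 0.02  0.98 10.88] norm 10.9 az 0.2 w 17.0 F [-0.8  0.7 -1.4]
418.5 162 248.0 [(np.float64(362.0), np.float64(386.0))] 396.0
549 214 249.0 [(np.float64(291.0), np.float64(300.0)), (np.float64(366.0), np.float64(379.0))] 418.0
top shank 81 mean [88.6  0.4  0.5] min [60.3 -4.3 -7.1] max [118.    6.    5.8] fits [[-0.009, 1.156], [0.001, 0.444]]
top hook 25 mean [122.8  -1.2 -34.1] min [120.2  -4.8 -55.4] max [126.1   2.9  -8.5] fits [[0.014, 123.311], [0.016, -0.661]]
side shank 148 mean [88.6  1.9 -0.7] min [60.5 -3.8 -5.6] max [117.6   5.4   3.8] fits [[0.021, 0.008], [0.015, -2.088]]
side hook 69 mean [122.1   3.1 -35.2] min [119.7  -0.8 -61.1] max [126.2   5.7  -9.5] fits [[-0.008, 121.791], [0.007, 3.321]]
```

send_rows --targets '[{"gripper": 1, "x": 0, "y": 1, "z": 2, "ax": 0, "ay": 0, "az": 0.2}, {"gripper": 1, "x": 0, "y": 0, "z": 3, "ax": 0, "ay": 0, "az": 0}, {"gripper": 1, "x": 0, "y": 0, "z": 3, "ax": 0, "ay": 0, "az": 0}, {"gripper": 1, "x": 0, "y": 0, "z": 2.5, "ax": 0, "ay": 0, "az": 0}, {"gripper": 1, "x": 0, "y": 0, "z": 0, "ax": 0, "ay": 0, "az": 0}]'

```text
clock: 14.72
position: [456.5, 369.6, 110.8]
ee_rot: [0.009, 1.0, -0.004, -0.004]
contact_force: [0.2, -0.3, -1.0]
gripper_width: 17.2
grasp_force: 59.5
```

send_rows --targets '[{"gripper": 1, "x": 0, "y": 0, "z": 0, "ax": 0, "ay": 0, "az": 0}]'

```text
clock: 14.8
position: [459.0, 372.2, 115.4]
ee_rot: [0.008, 1.0, -0.001, -0.0]
contact_force: [0.1, 0.3, -1.2]
gripper_width: 16.9
grasp_force: 59.5
```

```bash
python3 -c "
from h import *
go(457,373,83,-0.8)"
```

```text
t 14.8 pos [459.  372.2 115.4] yaw -0.89 delta cm [0.2  0.08 3.24] norm 3.2 az -0.1 w 16.9 F [ 0.1  0.3 -1.2]
```

send_rows --targets '[{"gripper": 1, "x": 0.2, "y": 0.1, "z": 0.6, "ax": 0, "ay": 0, "az": 0}, {"gripper": 1, "x": 0, "y": 0, "z": 0.6, "ax": 0, "ay": 0, "az": 0}, {"gripper": 1, "x": 0, "y": 0, "z": 0.6, "ax": 0, "ay": 0, "az": 0}, {"gripper": 1, "x": 0, "y": 0, "z": 0.6, "ax": 0, "ay": 0, "az": 0}, {"gripper": 1, "x": 0, "y": 0, "z": 0, "ax": 0, "ay": 0, "az": 0}]'

```text
clock: 15.22
position: [456.3, 373.7, 90.3]
ee_rot: [0.008, 1.0, -0.001, -0.001]
contact_force: [-0.9, -0.5, -1.9]
gripper_width: 16.7
grasp_force: 59.6
```

send_rows --targets '[{"gripper": 1, "x": 0, "y": 0, "z": 0.4, "ax": 0, "ay": 0, "az": 0}, {"gripper": 1, "x": 0, "y": 0, "z": 0.2, "ax": 0, "ay": 0, "az": 0}, {"gripper": 1, "x": 0, "y": 0, "z": 0, "ax": 0, "ay": 0, "az": 0}, {"gripper": 1, "x": 0, "y": 0, "z": 0, "ax": 0, "ay": 0, "az": 0}]'

```text
clock: 15.55
position: [456.9, 374.2, 85.3]
ee_rot: [0.007, 1.0, -0.0, -0.0]
contact_force: [-0.9, -0.5, -2.0]
gripper_width: 16.8
grasp_force: 59.6
```

```bash
python3 -c "
from h import *
go(457,373,83,-0.8)";python3 tip.py
```

```text
t 15.55 pos [456.9 374.2  85.3] yaw -0.86 delta cm [-0.02 -0.12  0.23] norm 0.3 az -0.1 w 16.8 F [-0.9 -0.5 -2. ]
top shank 142 mean [90.9  0.8  2. ] min [ 60.1 -19.7 -18.3] max [117.1  19.7  15.8] fits [[0.073, -5.833], [0.125, -9.404]]
top hook 17 mean [123.4   0.6 -35.1] min [121.3  -2.4 -63.2] max [126.6   3.9  -9.1] fits [[0.017, 124.049], [-0.034, -0.607]]
side shank 324 mean [89.1  0.5 -0.6] min [ 60.5 -20.  -19.6] max [117.8  20.   11.7] fits [[-0.005, 0.908], [0.09, -8.555]]
side hook 43 mean [122.4   3.6 -30.4] min [120.   -0.2 -52.5] max [126.3   6.1  -8.3] fits [[0.007, 122.624], [0.007, 3.823]]
```

send_rows --targets '[{"gripper": 1, "x": 0, "y": -0.1, "z": 0.2, "ax": 0, "ay": 0, "az": 0}, {"gripper": 1, "x": 0, "y": 0, "z": 0.1, "ax": 0, "ay": 0, "az": 0}, {"gripper": 1, "x": 0, "y": 0, "z": 0, "ax": 0, "ay": 0, "az": 0}]'

```text
clock: 15.9
position: [457.1, 373.4, 83.3]
ee_rot: [0.007, 1.0, 0.0, 0.001]
contact_force: [-1.3, -0.6, 3.2]
gripper_width: 17.2
grasp_force: 60.4
```

send_rows --targets '[{"gripper": 0.4, "x": 0, "y": 0, "z": 0, "ax": 0, "ay": 0, "az": 0}, {"gripper": 0.2, "x": 0, "y": 0, "z": 0, "ax": 0, "ay": 0, "az": 0}, {"gripper": 0, "x": 0, "y": 0, "z": 0, "ax": 0, "ay": 0, "az": 0}, {"gripper": -0.2, "x": 0, "y": 0, "z": 0, "ax": 0, "ay": 0, "az": 0}, {"gripper": -0.2, "x": 0, "y": 0, "z": 0, "ax": 0, "ay": 0, "az": 0}]'

```text
clock: 16.32
position: [456.8, 373.1, 82.2]
ee_rot: [0.008, 1.0, -0.0, -0.0]
contact_force: [0.0, -0.4, -0.1]
gripper_width: 51.0
grasp_force: 0.0
```

```bash
python3 -c "
from h import *
go(457,373,200,-0.8)"
```

```text
t 16.3167 pos [456.8 373.1  82.2] yaw -0.86 delta cm [ -0.02  -0.02 -11.78] norm 11.8 az -0.1 w 51.0 F [ 0.  -0.4 -0.1]
```

Seated and released. Retreat upward and toward the robot, then check.

send_rows --targets '[{"gripper": -0.2, "x": 0, "y": 0, "z": -2, "ax": 0, "ay": 0, "az": 0}, {"gripper": -0.2, "x": 0, "y": 0, "z": -3, "ax": 0, "ay": 0, "az": 0}, {"gripper": -0.2, "x": 0, "y": 0, "z": -4, "ax": 0, "ay": 0, "az": 0}, {"gripper": -0.2, "x": 0, "y": 0, "z": -4, "ax": 0, "ay": 0, "az": 0}, {"gripper": -0.2, "x": 0, "y": 0, "z": -4, "ax": 0, "ay": 0, "az": 0}]'

```text
clock: 16.73
position: [456.6, 372.8, 254.0]
ee_rot: [0.007, 1.0, -0.0, -0.0]
contact_force: [0.7, 1.5, 1.3]
gripper_width: 51.2
grasp_force: 0.0
```

send_rows --targets '[{"gripper": -0.2, "x": 0, "y": 3, "z": -3, "ax": 0, "ay": 0, "az": 0}, {"gripper": -0.2, "x": 0, "y": 4, "z": 0, "ax": 0, "ay": 0, "az": 0}, {"gripper": -0.2, "x": 0, "y": 4, "z": 0, "ax": 0, "ay": 0, "az": 0}, {"gripper": -0.2, "x": 0, "y": 0, "z": 0, "ax": 0, "ay": 0, "az": 0}, {"gripper": -0.2, "x": 0, "y": 0, "z": 0, "ax": 0, "ay": 0, "az": 0}]'

```text
clock: 17.15
position: [457.8, 484.2, 279.9]
ee_rot: [0.007, 1.0, -0.001, -0.001]
contact_force: [0.5, -0.5, -0.6]
gripper_width: 51.5
grasp_force: 0.0
```

```bash
python3 lath.py; python3 bar.py; python3 -c "
from h import *
a=arm.get_image('top')[0][170:320,110:430,::-1];cv2.imwrite('pics/e.png',cv2.resize(a,None,fx=2.5,fy=2.5))"
```

```text
t 17.15 pos [457.8 484.2 279.9] yaw -0.75 delta cm [  0.18 -62.66  11.61] norm 63.7 az -11.1 w 51.5 F [ 0.5 -0.5 -0.6]
[ -1.34002034 524.70848889]
top 356 [  -4.5 -256.9] [85.4 29.9] 81.3 133.2
side 257 [  -6.2 -256.5] [88.2 31.2] 81.2 132.4
-120 254 slope 0.006 z@-106 101.7
-70 275 slope 0.002 z@-106 101.6
70 349 slope 0.004 z@-106 101.8
120 370 slope -0.025 z@-106 101.7
[0.3 0.2 0.6]
```

View pics/e.png

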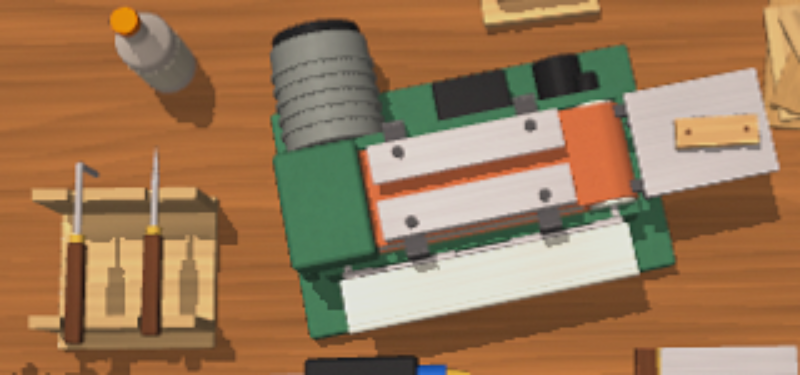

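The lath lies on the shelf (crop (717,131)), the pick is back in its notches (75,290), the awl is unmoved and the bar is up.

```bash
python3 -c "
from bench import arm
print(arm.job_done())"
```

```text
the job is handed in; nothing more can be done
None
```

I handed the job in at about 17 s of the 69 s allowed: the stop bar was pressed right down and sprang back, the lath lies flat on the infeed shelf with its middle at sander y ≈ -257 mm, the pick is back in its notches, and the awl looks unmoved; the hand-in returned no verdict.

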